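# Close up a specimen case: hold-down flap first, then the lid

### The arm

A 6-joint arm with a two-finger parallel gripper is mounted at the origin on a cart in front of the work surface, level with it; the furniture and walls round the work are solid. World frame = base frame: x ahead of the robot, y to its left, z up, the work surface at z = 0. Lengths are in m, angles in rad, forces in N, time in s.
With the tool pointing down it reaches from about 0.25 to 0.775 m from the base axis. Payload 4 kg.
Tool frame: the origin (TCP) lies at the very end of the fingers, on their centre line; the grasp point (between the pads) lies 19 mm behind it (robot.hold_point_z is the distance from the TCP to the grasp point, in m); z points along the fingers, y is the line along which they close (so a half turn about z gives the same grasp; the last joint's range is limited). The gripper opens to 94 mm and grips with 3 to 60 N. Pads are 16 mm wide; open, the fingers measure 119 mm over their backs; the gripper's body (75 mm by 177 mm) begins 78 mm behind the grasp point.
Start: joints at [1.166, 0.087, 1.371, -0, 1.684, -0.103], TCP at [0.163, 0.525, 0.175] pointing down, gripper open.
Joint ranges: [-3.1, 3.1], [-0.76, 2.03], [0.27, 2.55], [-1.08, 4.22], [0.17, 2.65], [-2.57, 2.57]. Speed limits (rad/s): [2.79, 2.79, 3.14, 3.14, 3.14, 3.14].

### API

Orientations are given as [roll, pitch, yaw] about the fixed x, y, z axes, in that order (R = Rz(yaw) Ry(pitch) Rx(roll)).
In Python, from bench import robot gives the robot as it stands.
- The arm moves only by the tool carry_out, never from a script. Its argument "steps" is a list of rows, each a list of 3 entries, a list of its own where there are three numbers: the shift along the tool's x, y, z in m, then the turn about the tool's z in units of 10 degrees (1.0 is 10 degrees), then the closure, from -1 (fully open) to 1 (shut). In form: [[[tx, ty, tz], roll, jaw], ...]. A call has 1 to 10 rows; each row is the pose to reach, as a shift and turn from the pose commanded when the call began, along the tool's axes at that moment; what a row does not reach only later rows make up. A row lasts 1/8 s, in which the tool goes at most 62.5 mm and 10.7 degrees, less where a joint would pass 70% of its speed; a pose out of reach is approached as far as the arm can. A call with a gripper value outside its range is refused whole. The fingers move at their own pace and stop on an object; the grip force is fixed at half the most. Time passes only in rows, so rows that repeat a pose let the fingers close. It gives the time, the measured TCP pose, the force, the opening and the grip force at its end, in the units of the state.
- robot.get_obs(): the state, without advancing time (a new reading comes with each control period).
- robot.snapshot(name): name is "side" or "top" or "wrist"; returns a dict with "image" (480x640x3 uint8, red, green, blue), "z_map" (480x640 float32, m along the optical axis (not along the pixel's ray), 0 where there is no reading), "mtx" (3x3 intrinsics, pixels), "R" (3x3) and "t" (3): a world point X has camera coordinates R X + t. Camera axes: x right, y down, z forward; pixel columns grow to the right and rows downward; lengths in m; the calibration is good to about 2 mm. A picture is of the moment at which its call begins.
- robot.close_job(): hands the job in; it is judged then, once.
The state is a dict: "time": time; "joint_positions": joint angles; "qvel": joint speeds; "joint_torque": joint torques, N m; "tool_pos": TCP position; "ee_rot": TCP orientation; "wrist_force": force on the tool from outside, world axes, zero at the start; "wrist_torque": the same for the moment, N m; "width": finger opening in m; "finger_force": force on a finger pad.
Only numpy, scipy, OpenCV 4.12 (cv2) and the standard library are available. Lean on these libraries where they do the work, as an engineer would, in place of code of your own. Each camera call takes 0.05 s, during which the arm holds its last target. There are 200 camera calls.

### The job

Close up the grey specimen case for storage: with the fingertips, push the upright aluminium hold-down flap over until it lies flat over the specimens in their nest, and then push the lid from behind until it is fully shut over it. Only push, lift nothing: do not touch the polished specimens, do not force the lid against the flap while the flap is standing, leave the case standing where it is and disturb nothing else on the bench.

Things in the scene. Friction and masses are not known exactly. Their poses are not given: they have to be found in the camera images.
- case: Grey plastic specimen case, loose on rubber feet, about 2.5 kg, 130 mm deep (x), 140 mm wide (y); rim 52 mm above the bench, walls 5 mm. Blue foam nest inside (top 29 mm above the bench) with four round pockets. Origin: centre of its underside. +x to its back (lid hinge), +y to its left side, z up; the front (-x) faces the robot, give or take 0.75 rad.
- flap (a joint): Flap hinge: 0 = folded flat over the specimens (stop), 1.57 = upright, 1.9 = stop; starts at 1.4 to 1.75. Aluminium plate 92 mm wide (case x), 110 mm from hinge to free edge, 3 mm thick. Hinged along case x inside the right (-y) wall; folds left (+y), down inside the rim. Stiff hinge: stays where left, 0.12 N m (about 1 N at the free edge).
- flap_axis (a point): Middle of the flap's hinge axis: 59 mm to the right (-y) of the case's centre and 42 mm above the bench; turns with the case (same axes).
- flap_edge (a point): Middle of the flap's free edge on its outer face (points right while upright, up when down): 110 mm from the hinge axis along the flap, 1.5 mm off its mid-plane. A lip 40 mm wide stands 7 mm above the mid-plane on that face at the free edge. Moves with the flap: y along it away from the hinge, z square to the outer face.
- lid (a joint): Lid hinge: 0 = shut on the rim (stop), 1.57 = upright, 1.95 = stop; starts at 1.5 to 1.7. Shallow shell 130 x 140 mm, 16 mm thick, hinged along the back of the case; swings forward and down to the robot. Stiff hinge: stays where left, 0.26 N m (about 2 N at the front edge). Lid and flap are solid: with the flap standing, the lid comes to rest against it.
- lid_axis (a point): Middle of the lid's hinge axis: 69 mm behind (+x) the case's centre and 52 mm above the bench; turns with the case (same axes).
- lid_edge (a point): Middle of the lid's front edge on its outer face (the back while open, the top when shut): 134 mm from the hinge axis along the lid, 16 mm off the rim plane; 68 mm above the bench when shut. A lip 50 mm wide stands out 8 mm beyond it. Moves with the lid: -x along it away from the hinge, z square to the outer face.
- mount_a: black resin mount with a round metal face, a polished specimen: disc 30 mm across, 16 mm high, loose in one of the case's pockets (pocket 33 mm across, 12 mm deep, floor 17 mm above the bench); origin under its centre.
- mount_b: red resin mount with a square metal face, a polished specimen: disc 30 mm across, 13 mm high, loose in one of the case's pockets (pocket 33 mm across, 12 mm deep, floor 17 mm above the bench); origin under its centre.
- mount_c: green resin mount with a round metal face, a polished specimen: disc 30 mm across, 19 mm high, loose in one of the case's pockets (pocket 33 mm across, 12 mm deep, floor 17 mm above the bench); origin under its centre.
- mount_d: black resin mount with a cog-shaped metal face, a polished specimen: disc 30 mm across, 17 mm high, loose in one of the case's pockets (pocket 33 mm across, 12 mm deep, floor 17 mm above the bench); origin under its centre.
- petri_dish: Lidded clear dish, 63 mm across, 14 mm high, at the front edge of the bench, right of the case; origin under its centre.
- tweezers: Steel tweezers lying flat, 124 mm long, 9 mm high, behind the case; origin under the middle.
- level: Round white spirit level with a green top, 38 mm across, 10 mm high, at the front edge of the bench, right of the dish; origin under its centre.
- eyepiece: Black microscope eyepiece standing up, 34 mm across, 43 mm high, at the front edge of the bench, far right; origin under its centre.
- test_block: Round steel hardness block, 55 mm across, 11 mm high, behind the case to its right; origin under its centre.
- dropper: Amber dropper bottle with a black cap, 33 mm across, 74 mm high, behind and to the left of the case; origin under its centre.
- jar: Clear sample jar with a yellow lid, 38 mm across, 48 mm high, behind the case; origin under its centre.
- mouse: Black computer mouse, 141 x 65 mm, 41 mm high, on the thin mouse mat at the right; origin under its centre.
Not all that is in view belongs to the job. What is shaped like the mount_a but orange or yellow is not meant. Leave any blue look-alike of the mount_d alone.

How it is judged:
By the outcome, as a careful person would: the job done as asked, in the order asked, and still so for the second after the job is handed in, with the robot touching nothing.
It also fails if it takes over 58 s, if anything falls off the work surface, if the arm or the gripper's body presses on something with over 40 N, if the wrist force passes 120 N, or if a joint passes its speed limit or range.

## Working session

There is one attempt and no reset: what is moved stays moved. The work goes in short steps, Python scripts to look and compute and a tool call to move; the robot and the scene stay as the last step left them, time stands still between calls to the robot, and variables do not carry over. Pictures are saved under pics/ and viewed, at most 10 in all, crops included, and the job is handed in when it is done.

Besides the shell and the picture viewer there is one more tool, called after "Call:" as name(argument=value, ...), one argument or row to a line, values as JSON. carry_out: Moves the arm, as the interface text tells. Its arguments: {"type":"object","properties":{"steps":{"type":"array","items":{"type":"array"}}},"required":["steps"]}

```bash
ls; mkdir -p pics
python3 - <<'E'
from bench import robot
import cv2,numpy as np
o=robot.get_obs();print(o['tool_pos'],o['ee_rot'],o['width'],o['time'])
for n in("side","top"):
    s=robot.snapshot(n);cv2.imwrite(f"pics/{n}0.png",s["image"][:,:,::-1]);np.savez(f"pics/{n}0.npz",**s)
    print(n,-s["R"].T@s["t"],s["R"][2])
E
```

```text
pics
[0.16326676 0.52457126 0.17419852] [-3.13938735e+00 -1.92384360e-04  2.83978052e+00] 0.09375327461007141 0.0
side [0.23054808 0.45873333 0.66347525] [ 0.38533504 -0.67057856 -0.63390953]
top [ 0.52187971 -0.19986138  1.15514253] [ 0.08759463  0.01125708 -0.9960926 ]
```

View pics/side0.png

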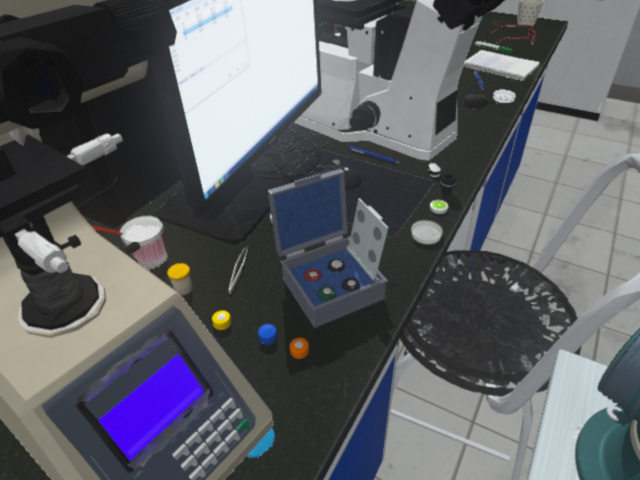

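View pics/top0.png

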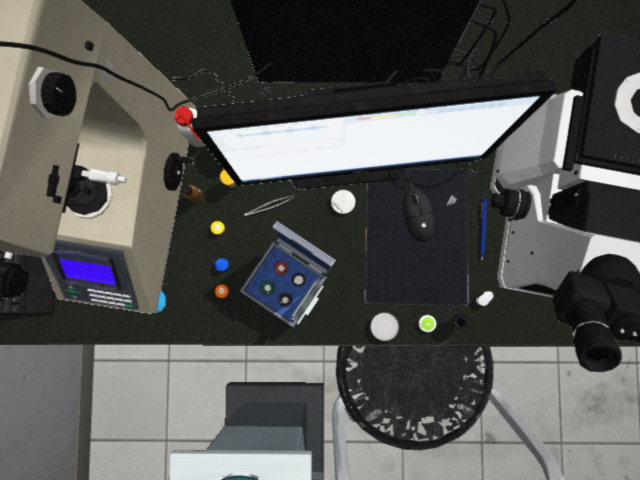

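```bash
cat > h.py <<'E'
import numpy as np,cv2
def load(f): return dict(np.load(f))
def world(s,u,v,z=None):
    K,R,t=s["mtx"],s["R"],s["t"]
    d=np.linalg.inv(K)@[u,v,1]; C=-R.T@t; w=R.T@d
    if z is None:
        return C+w*s["z_map"][int(round(v)),int(round(u))]
    return C+w*(z-C[2])/w[2]
def cloud(s):
    v,u=np.mgrid[:480,:640];z=s["z_map"]
    d=np.stack([u,v,np.ones_like(u)],-1)@np.linalg.inv(s["mtx"]).T
    return (d*z[...,None]-s["t"])@s["R"]
E
python3 - <<'E'
from h import *
a=cv2.imread("pics/top0.png")[215:335,225:345];b=cv2.imread("pics/side0.png")[160:330,260:395]
cv2.imwrite("pics/c1.png",np.hstack([cv2.resize(a,(400,400),interpolation=2),cv2.resize(b,(318,400),interpolation=2)]))
for n in("top","side"):
    P=cloud(load(f"pics/{n}0.npz"))
    R=P[215:335,225:345] if n=="top" else P[160:330,260:395]
    Q=R.reshape(-1,3)
    for lo,hi in((.046,.056),(.1,.15),(.15,.2)):
        m=(Q[:,2]>lo)&(Q[:,2]<hi);q=Q[m];print(n,lo,m.sum(),q.min(0).round(3),q.max(0).round(3))
        if m.sum()>20: print(cv2.minAreaRect(q[:,:2].astype(np.float32)))
E
```

```text
top 0.046 633 [ 0.435 -0.194  0.046] [ 0.622 -0.004  0.056]
((0.5342245101928711, -0.10228042304515839), (0.1427581012248993, 0.14513002336025238), 56.378875732421875)
top 0.1 380 [ 0.45  -0.205  0.1  ] [ 0.638 -0.085  0.15 ]
((0.5547652244567871, -0.1557788848876953), (0.19269375503063202, 0.0979115441441536), 15.034036636352539)
top 0.15 637 [ 0.449 -0.212  0.15 ] [ 0.651 -0.088  0.195]
((0.5618456602096558, -0.16184329986572266), (0.20636773109436035, 0.1040584146976471), 15.279505729675293)
side 0.046 1198 [ 0.436 -0.339  0.046] [ 0.805 -0.002  0.056]
((0.6529658436775208, -0.17667150497436523), (0.14296039938926697, 0.4293838143348694), 56.94364929199219)
side 0.1 2763 [ 0.449 -0.205  0.1  ] [ 0.647 -0.081  0.15 ]
((0.5587838888168335, -0.15400372445583344), (0.2027077078819275, 0.1036749929189682), 15.054438591003418)
side 0.15 1496 [ 0.449 -0.209  0.15 ] [ 0.652 -0.083  0.194]
((0.5625669956207275, -0.1584775447845459), (0.2060903012752533, 0.10474473237991333), 15.788501739501953)
```

View pics/c1.png

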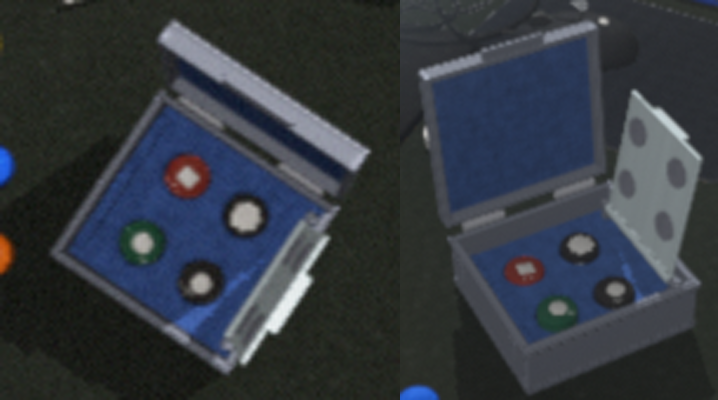

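Run:
```python
from h import *
s=load("pics/top0.npz")
A=[world(s,225+.3*u,215+.3*v,.052) for u,v in((57,252),(232,367),(163,95),(336,208))]
for a in A:print(a.round(4))
fl,fr,bl,br=[a[:2] for a in A]
print("len",np.linalg.norm(fr-fl),np.linalg.norm(bl-fl))
d=fl-fr;yaw=np.arctan2(d[1],d[0])-np.pi/2
d2=bl-fl;print(yaw,np.arctan2(d2[1],d2[0]))
for yaw in(yaw,np.deg2rad(-33.6)):
  ex=np.array([np.cos(yaw),np.sin(yaw)]);ey=np.array([-ex[1],ex[0]])
  print(yaw,"c from front",(fl+fr)/2+.065*ex)
E=np.stack([ex,ey]);c=(fl+fr)/2+.065*ex
for n in("top","side"):
    P=cloud(load(f"pics/{n}0.npz")).reshape(-1,3)
    q=(P[:,:2]-c)@E.T;Q=np.c_[q,P[:,2]]
    Q=Q[(abs(q)<.13).all(1)&(Q[:,2]<.25)]
    r=Q[(abs(Q[:,2]-.051)<.006)&(abs(Q[:,0])<.069)&(abs(Q[:,1])<.08)];print(n,"rim",np.percentile(r,[1,99],axis=0).round(4).tolist())
    l=Q[(Q[:,2]>.08)&(Q[:,0]>.055)]
    for z in(.09,.11,.13,.15,.17,.19):
        for nm,m,i in(("lid",Q[:,0]>.055,0),("flap",(Q[:,1]<-.04)&(Q[:,0]<.05),1)):
            k=Q[m&(abs(Q[:,2]-z)<.006)]
            if len(k)>3:print(n,nm,z,len(k),np.percentile(k,[2,50,98],axis=0).round(4).tolist())
    print("maxz lid",Q[Q[:,0]>.055][:,2].max(),"flap",Q[Q[:,0]<.05][:,2].max())
```

```text
[ 0.5139 -0.0089  0.052 ]
[ 0.439  -0.1254  0.052 ]
[ 0.6184 -0.078   0.052 ]
[ 0.5435 -0.1936  0.052 ]
len 0.13856964834195507 0.12526500407825555
-0.5714718850272039 -0.5842017976156806
-0.5714718850272039 c from front [ 0.53114084 -0.1022997 ]
-0.5864306286700948 c from front [ 0.53060884 -0.10311356]
top rim [[-0.0688, -0.068, 0.0454], [0.0662, 0.0736, 0.0566]]
top lid 0.09 60 [[0.0708, -0.0669, 0.0842], [0.0796, 0.0017, 0.0906], [0.0806, 0.0676, 0.0959]]
top flap 0.09 53 [[-0.0476, -0.064, 0.0842], [-0.0034, -0.0622, 0.0881], [0.0393, -0.0603, 0.0956]]
top lid 0.11 66 [[0.0735, -0.0647, 0.1045], [0.0824, 0.0074, 0.1101], [0.0834, 0.0683, 0.1153]]
top flap 0.11 19 [[-0.0473, -0.0671, 0.1043], [-0.0015, -0.0661, 0.109], [0.0408, -0.0654, 0.1153]]
top lid 0.13 18 [[0.0753, -0.0672, 0.124], [0.0834, 0.0038, 0.1258], [0.0842, 0.0693, 0.1351]]
top flap 0.13 48 [[-0.0454, -0.0705, 0.1243], [-0.0078, -0.0688, 0.1306], [0.0387, -0.0664, 0.1357]]
top lid 0.15 12 [[0.0774, -0.0675, 0.1444], [0.0789, 0.0023, 0.1489], [0.091, 0.0695, 0.1545]]
top flap 0.15 141 [[-0.0457, -0.0807, 0.1443], [-
[... 700 characters left out ...]
44], [-0.0059, -0.065, 0.1099], [0.0384, -0.0632, 0.1159]]
side lid 0.13 451 [[0.0755, -0.0621, 0.1243], [0.0849, 0.004, 0.1302], [0.0879, 0.0738, 0.1358]]
side flap 0.13 221 [[-0.0487, -0.0702, 0.1244], [-0.0077, -0.0675, 0.13], [0.0398, -0.0647, 0.1357]]
side lid 0.15 450 [[0.0782, -0.0621, 0.1445], [0.0875, 0.0042, 0.1501], [0.09, 0.0738, 0.1559]]
side flap 0.15 192 [[-0.0486, -0.0789, 0.1443], [-0.008, -0.072, 0.1484], [0.0383, -0.0697, 0.1509]]
side lid 0.17 378 [[0.0803, -0.0627, 0.1643], [0.0899, 0.008, 0.1689], [0.0928, 0.0738, 0.1742]]
side lid 0.19 174 [[0.0806, -0.0524, 0.184], [0.0842, 0.0043, 0.1876], [0.0885, 0.0586, 0.1923]]
maxz lid 0.1940895110587626 flap 0.15105771360343834
```

Run:
```python
from h import *
c=np.array([.530,-.100]);y=-.586;E=np.array([[np.cos(y),np.sin(y)],[-np.sin(y),np.cos(y)]])
P=np.vstack([cloud(load(f"pics/{n}0.npz")).reshape(-1,3) for n in("top","side")])
P=P[(P[:,2]>.13)&(P[:,2]<.7)&(P[:,0]>-.1)&(P[:,0]<.9)]
for y0 in np.arange(-.5,.6,.05):
    k=P[(P[:,1]>y0)&(P[:,1]<y0+.05)&(P[:,0]>.2)]
    if len(k):print(round(y0,2),"min x",k[k[:,0].argmin()].round(3),np.percentile(k[:,0],2).round(3))
q=np.c_[(P[:,:2]-c)@E.T,P[:,2]]
k=q[(q[:,0]>.11)&(q[:,0]<.4)&(abs(q[:,1])<.15)]
print(len(k), k[k[:,0].argmin()] if len(k) else "")
```

```text
-0.5 min x [ 0.773 -0.452  0.168] 0.777
-0.45 min x [ 0.768 -0.401  0.178] 0.772
-0.4 min x [ 0.763 -0.354  0.17 ] 0.767
-0.35 min x [ 0.757 -0.303  0.168] 0.761
-0.3 min x [ 0.752 -0.253  0.166] 0.756
-0.25 min x [ 0.557 -0.201  0.131] 0.571
-0.2 min x [ 0.466 -0.151  0.15 ] 0.486
-0.15 min x [ 0.449 -0.139  0.151] 0.468
-0.1 min x [ 0.631 -0.089  0.131] 0.639
-0.05 min x [ 0.726 -0.012  0.164] 0.729
0.05 min x [0.774 0.09  0.152] 0.776
0.1 min x [0.63  0.15  0.518] 0.675
0.15 min x [0.507 0.192 0.548] 0.511
0.2 min x [0.508 0.202 0.542] 0.512
0.25 min x [0.484 0.291 0.547] 0.486
0.3 min x [0.484 0.3   0.536] 0.488
0.35 min x [0.541 0.352 0.13 ] 0.548
0.45 min x [0.231 0.459 0.663] 0.231
37929 [0.14216217 0.1477244  0.16945454]
```

Call:
carry_out(
  steps=[
    [[-0.05,-0.05,-0.03],0,1],
    [[-0.295,-0.353,-0.06],0.8,1],
    [[-0.295,-0.353,-0.06],1.63,1],
    [[-0.295,-0.353,-0.06],1.63,1],
    [[-0.295,-0.353,-0.06],1.63,1],
    [[-0.295,-0.353,-0.06],1.63,1],
    [[-0.295,-0.353,-0.06],1.63,1],
    [[-0.295,-0.353,-0.06],1.63,1],
    [[-0.295,-0.353,-0.06],1.63,1],
    [[-0.295,-0.353,-0.06],1.63,1],
  ],
)

```text
time: 1.35
tool_pos: [0.3398, 0.101, 0.235]
ee_rot: [-3.142, -0.001, 2.556]
wrist_force: [-0.4, -0.6, -0.2]
width: 0.0006
finger_force: 0.0
```

Call:
carry_out(
  steps=[
    [[-0.05,-0.187,-0.03],0,1],
    [[-0.05,-0.187,-0.03],0,1],
    [[-0.05,-0.187,-0.03],0,1],
    [[-0.264,-0.187,-0.03],0,1],
    [[-0.264,-0.187,-0.03],0,1],
    [[-0.264,-0.187,-0.03],0,1],
    [[-0.264,-0.187,-0.03],0,1],
    [[-0.264,-0.187,0.05],0,1],
    [[-0.264,-0.187,0.11],0,1],
    [[-0.264,-0.187,0.11],0,1],
  ],
)

```text
time: 2.6
tool_pos: [0.4539, -0.1977, 0.1196]
ee_rot: [-3.141, -0.011, 2.558]
wrist_force: [-0.6, -0.0, 0.6]
width: 0.0003
finger_force: 0.0
```

Run:
```python
from bench import robot
from h import *
S={n:robot.snapshot(n) for n in("side","wrist","top")}
cv2.imwrite("pics/m1.png",np.hstack([cv2.resize(S["side"]["image"][130:330,250:450],(400,400)),cv2.resize(S["top"]["image"][205:345,225:365],(400,400))])[:,:,::-1])
```

```text
(no output)
```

View pics/m1.png

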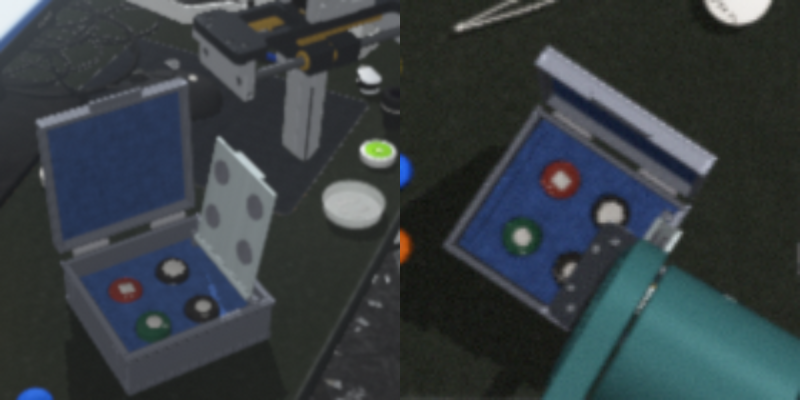

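Call:
carry_out(
  steps=[
    [[0,0.02,0],0,1],
    [[0,0.035,0],0,1],
    [[0,0.05,0],0,1],
    [[0,0.061,0],0,1],
    [[0,0.0715,0],0,1],
    [[0,0.082,0.003],0,1],
    [[0,0.091,0.008],0,1],
    [[0,0.1,0.014],0,1],
    [[0,0.1075,0.02],0,1],
    [[0,0.1075,0.02],0,1],
  ],
)

```text
time: 4.0
tool_pos: [0.5158, -0.1113, 0.1044]
ee_rot: [-3.141, -0.002, 2.556]
wrist_force: [-1.2, 0.1, -0.4]
width: 0.0004
finger_force: 0.0
```

Run:
```python
from bench import robot
from h import *
S={n:robot.snapshot(n) for n in("side",)}
cv2.imwrite("pics/m2.png",cv2.resize(S["side"]["image"][130:330,250:450],(500,500))[:,:,::-1])
```

```text
(no output)
```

View pics/m2.png

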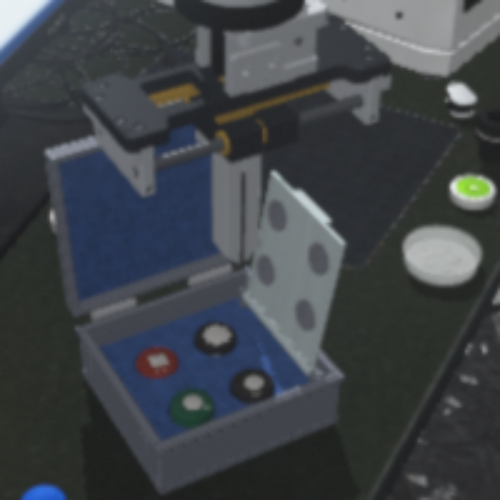

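Run:
```python
from bench import robot
from h import *
o=robot.get_obs();print(o["tool_pos"],o["ee_rot"],o["time"],o["wrist_force"])
s=robot.snapshot("side")
def pj(X):
    p=s["mtx"]@(s["R"]@np.array(X)+s["t"]);return p[:2]/p[2]
for X in(o["tool_pos"],[.454,-.198,.12],[.530,-.1,.029]):
    u=pj(X);print(u,((u-[250,130])*2.5))
c=np.array([.530,-.100]);y=-.586;E=np.array([[np.cos(y),np.sin(y)],[-np.sin(y),np.cos(y)]])
P=cloud(s);Q=np.dstack([(P[...,:2]-c)@E.T,P[...,2]])
for u,v in((230,245),(280,190),(285,250),(310,350),(330,245),(70,170),(225,250)):
    print((u,v),Q[130+int(v/2.5),250+int(u/2.5)].round(3))
```

```text
[ 0.51594581 -0.11166386  0.10485721] [-3.14121219e+00 -9.31520442e-04  2.55565542e+00] 4.05 [ 0.05451032 -0.04633673  0.18369761]
[342.91045675 244.47779127] [232.27614186 286.19447818]
[397.37475189 220.11823685] [368.43687971 225.29559212]
[332.39823559 277.85259473] [205.99558898 369.63148683]
(230, 245) [-0.015 -0.01   0.151]
(280, 190) [ 0.028 -0.073  0.144]
(285, 250) [ 0.008 -0.067  0.108]
(310, 350) [-0.043 -0.058  0.058]
(330, 245) [-0.035 -0.074  0.14 ]
(70, 170) [0.091 0.056 0.166]
(225, 250) [-0.015 -0.006  0.148]
```

Run:
```python
from bench import robot
from h import *
o=robot.get_obs();t=np.array(o["tool_pos"]);print(t)
s=robot.snapshot("side");w=robot.snapshot("wrist")
c=np.array([.530,-.100]);y=-.586;E=np.array([[np.cos(y),np.sin(y)],[-np.sin(y),np.cos(y)]])
P=cloud(s);Q=np.dstack([(P[...,:2]-c)@E.T,P[...,2]])
for v in range(205,262,4): print(v,[tuple((Q[v,u]*1000).astype(int)) for u in(334,339,343,347,352)])
cv2.imwrite("pics/m3.png",np.hstack([cv2.resize(s["image"][190:290,300:400],(400,400),interpolation=2),cv2.resize(w["image"],(400,300)).__class__(0) if 0 else cv2.copyMakeBorder(cv2.resize(w["image"],(400,300)),50,50,0,0,0)])[:,:,::-1])
p=w["mtx"]@(w["R"]@t+w["t"]);print("tcp in wrist",p[:2]/p[2])
```

```text
[ 0.51608675 -0.11191003  0.10524447]
205 [(np.int64(88), np.int64(-50), np.int64(115)), (np.int64(-13), np.int64(-4), np.int64(197)), (np.int64(-15), np.int64(-10), np.int64(197)), (np.int64(-12), np.int64(-19), np.int64(192)), (np.int64(-15), np.int64(-27), np.int64(191))]
209 [(np.int64(84), np.int64(-49), np.int64(108)), (np.int64(-13), np.int64(-4), np.int64(190)), (np.int64(-15), np.int64(-10), np.int64(189)), (np.int64(-12), np.int64(-19), np.int64(184)), (np.int64(-15), np.int64(-27), np.int64(183))]
213 [(np.int64(82), np.int64(-48), np.int64(101)), (np.int64(-13), np.int64(-4), np.int64(182)), (np.int64(-13), np.int64(-11), np.int64(180)), (np.int64(-11), np.int64(-20), np.int64(175)), (np.int64(-14), np.int64(-28), np.int64(174))]
217 [(np.int64(83), np.int64(-48), np.int64(90)), (np.int64(-11), np.int64(-5), np.int64(172)), (np.int64(-12), np.int64(-12), np.int64(170)), (np.int64(-14), np.int64(-19), np.int64(169)), (np.int64(-14), np.int64(-28), np.int64(166))]
221 [(np.int64(81), np.int64(-47), np.int64(83)), (np.int64(-10), np.int64(-6), np.int64(163)), (np.int64(-15),
[... 1783 characters left out ...]
34), np.int64(27)), (np.int64(52), np.int64(-42), np.int64(28)), (np.int64(50), np.int64(-49), np.int64(27)), (np.int64(45), np.int64(-56), np.int64(27)), (np.int64(25), np.int64(-54), np.int64(44))]
257 [(np.int64(47), np.int64(-29), np.int64(28)), (np.int64(42), np.int64(-36), np.int64(29)), (np.int64(41), np.int64(-44), np.int64(26)), (np.int64(37), np.int64(-51), np.int64(26)), (np.int64(32), np.int64(-59), np.int64(27))]
261 [(np.int64(32), np.int64(-20), np.int64(33)), (np.int64(29), np.int64(-29), np.int64(32)), (np.int64(31), np.int64(-39), np.int64(27)), (np.int64(27), np.int64(-45), np.int64(27)), (np.int64(22), np.int64(-53), np.int64(27))]
tcp in wrist [321.01241101 275.53060374]
```

View pics/m3.png

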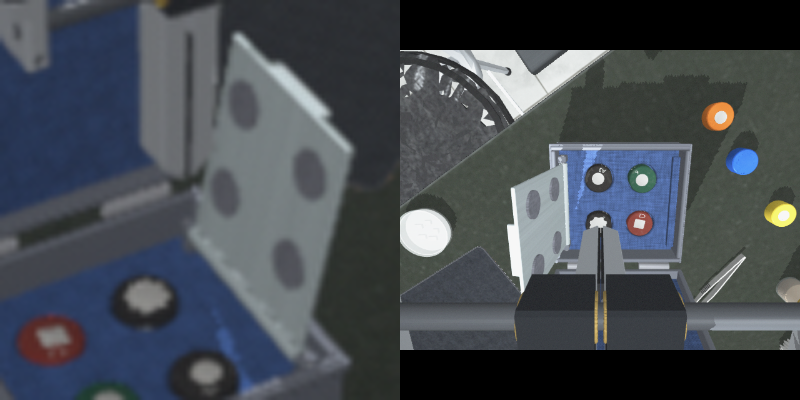

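Call:
carry_out(
  steps=[
    [[0,0,-0.05],0,1],
    [[0,0,-0.08],0,1],
    [[0,-0.055,-0.08],0,1],
    [[0,-0.11,-0.08],0,1],
    [[0,-0.11,-0.08],0,1],
    [[0,-0.11,-0.03],0,1],
    [[0,-0.11,0.012],0,1],
    [[0,-0.11,0.012],0,1],
    [[0,-0.11,0.012],0,1],
    [[0,-0.11,0.012],0,1],
  ],
)

```text
time: 5.45
tool_pos: [0.4571, -0.2041, 0.0961]
ee_rot: [3.141, 0.005, 2.556]
wrist_force: [0.3, -0.2, -0.1]
width: 0.0005
finger_force: 0.0
```

Run:
```python
from bench import robot
from h import *
o=robot.get_obs();t=np.array(o["tool_pos"]);
c=np.array([.530,-.100]);y=-.586;E=np.array([[np.cos(y),np.sin(y)],[-np.sin(y),np.cos(y)]])
tc=(t[:2]-c)@E.T;print(t,tc,o["wrist_force"])
s=robot.snapshot("side")
P=cloud(s);Q=np.dstack([(P[...,:2]-c)@E.T,P[...,2]]).reshape(-1,3)
D=Q-np.r_[tc,t[2]]
for lo,hi in((-.15,-.09),(-.09,-.03),(-.025,.025),(.03,.07),(.07,.11)):
    k=D[(abs(D[:,0])<.045)&(D[:,1]>lo)&(D[:,1]<hi)&(D[:,2]>-.03)&(D[:,2]<.35)]
    f=k if lo!=-.025 else k[(abs(k[:,0])<.014)&(abs(k[:,1])<.016)]
    print(lo,len(f),np.percentile(f,[0,1,5,20],axis=0).round(3)[:,2] if len(f) else "")
    print(np.histogram(f[:,2],np.arange(-.03,.2,.01))[0])
```

```text
[ 0.45706925 -0.204139    0.09609015] [-0.00317066 -0.12709749] [ 0.26598158 -0.15984881 -0.05351324]
-0.15 0 
[0 0 0 0 0 0 0 0 0 0 0 0 0 0 0 0 0 0 0 0 0 0]
-0.09 1008 [0.126 0.129 0.134 0.144]
[  0   0   0   0   0   0   0   0   0   0   0   0   0   0   0  23  94 172
  83 410 106  32]
-0.025 898 [0.031 0.034 0.04  0.057]
[ 0  0  0  0  0  0 42 81 87 80 99 86 93 95 30  0  0  0  3 23 61 59]
0.03 3421 [-0.03  -0.027 -0.017  0.013]
[134 161 173 162 155 158 192 176 153   0   0   0   0   0   0   0  18  99
  49 355  64   0]
0.07 838 [0.127 0.128 0.13  0.139]
[  0   0   0   0   0   0   0   0   0   0   0   0   0   0   0  37 138  80
 126 387  70   0]
```

Call:
carry_out(
  steps=[
    [[0,0.02,0],0,1],
    [[0,0.035,0],0,1],
    [[0,0.045,0],0,1],
    [[0,0.054,0],0,1],
    [[0,0.065,0],0,1],
    [[0,0.075,0.002],0,1],
    [[0,0.085,0.005],0,1],
    [[0,0.094,0.01],0,1],
    [[0,0.103,0.016],0,1],
    [[0,0.111,0.022],0,1],
  ],
)

```text
time: 6.75
tool_pos: [0.5171, -0.1104, 0.0709]
ee_rot: [3.141, -0.0, 2.555]
wrist_force: [0.3, -0.2, 1.2]
width: 0.0008
finger_force: 0.6
```

Run:
```python
from bench import robot
from h import *
o=robot.get_obs();t=np.array(o["tool_pos"]);
c=np.array([.530,-.100]);y=-.586;E=np.array([[np.cos(y),np.sin(y)],[-np.sin(y),np.cos(y)]])
tc=(t[:2]-c)@E.T;print(t,tc,o["wrist_force"])
s=robot.snapshot("side")
cv2.imwrite("pics/m4.png",cv2.resize(s["image"][130:330,250:450],(500,500))[:,:,::-1])
```

```text
[ 0.51706338 -0.11041162  0.07086861] [-0.0050203  -0.01582892] [ 0.29011266 -0.16267079  1.15374166]
```

View pics/m4.png

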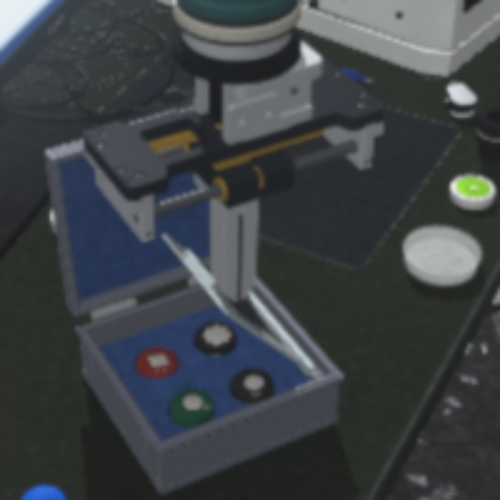

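Call:
carry_out(
  steps=[
    [[0,0.007,0.008],0,1],
    [[0,0.013,0.0165],0,1],
    [[0,0.018,0.026],0,1],
    [[0,0.0215,0.036],0,1],
    [[0,0.023,0.043],0,1],
    [[0,0.024,0.049],0,1],
    [[0,0.0245,0.053],0,1],
    [[0,0.0245,0.053],0,1],
  ],
)

```text
time: 7.8
tool_pos: [0.5298, -0.0908, 0.0178]
ee_rot: [-3.141, -0.001, 2.555]
wrist_force: [-0.1, 0.1, 0.5]
width: 0.0005
finger_force: 0.0
```

```bash
cat > f.py <<'E'
from bench import robot
from h import *
o=robot.get_obs();t=np.array(o["tool_pos"]);
c=np.array([.530,-.100]);y=-.586;E=np.array([[np.cos(y),np.sin(y)],[-np.sin(y),np.cos(y)]])
tc=(t[:2]-c)@E.T;print(t,tc,o["wrist_force"])
s=robot.snapshot("side")
P=cloud(s);Q=np.dstack([(P[...,:2]-c)@E.T,P[...,2]]).reshape(-1,3)
for y0 in np.arange(-.05,.06,.01):
    k=Q[(abs(Q[:,0]+.004)<.045)&(abs(Q[:,1]-y0)<.005)&(Q[:,2]<.09)&(Q[:,2]>.01)]
    if len(k)>5:print(round(y0,3),len(k),np.percentile(k[:,2],[10,50,90]).round(4))
E
python3 f.py
```

```text
[ 0.52978504 -0.09075833  0.01781376] [-0.00529004  0.0075809 ] [-0.13229735  0.06131108  0.52997007]
-0.05 227 [0.0408 0.0432 0.0451]
-0.04 215 [0.0398 0.0434 0.0449]
-0.03 171 [0.0418 0.0442 0.0456]
-0.02 153 [0.0322 0.0448 0.0465]
-0.01 137 [0.0291 0.0454 0.0468]
0.0 198 [0.0284 0.047  0.0809]
0.01 249 [0.03   0.0472 0.0791]
0.02 317 [0.0457 0.0479 0.0793]
0.03 242 [0.0356 0.0475 0.0488]
0.04 241 [0.0299 0.0477 0.0495]
0.05 367 [0.027  0.0298 0.0511]
```

Call:
carry_out(
  steps=[
    [[0,0,0.002],0,1],
    [[0,0,0.004],0,1],
    [[0,0,0.0055],0,1],
    [[0,0,0.0055],0,1],
  ],
)

```text
time: 8.35
tool_pos: [0.5305, -0.0908, 0.0136]
ee_rot: [3.141, 0.001, 2.555]
wrist_force: [-1.7, 0.8, 3.9]
width: 0.0006
finger_force: 2.1
```

```bash
python3 f.py
```

```text
[ 0.5305257  -0.09075221  0.01361971] [-0.00467634  0.00799561] [-1.66098201  0.76753421  3.90982321]
-0.05 235 [0.0407 0.0428 0.0446]
-0.04 220 [0.0405 0.0425 0.0441]
-0.03 184 [0.041  0.0427 0.044 ]
-0.02 160 [0.0388 0.043  0.0443]
-0.01 124 [0.0297 0.0426 0.0444]
0.0 197 [0.0405 0.0439 0.0811]
0.01 243 [0.0411 0.0438 0.0786]
0.02 335 [0.0413 0.0437 0.08  ]
0.03 237 [0.0407 0.0427 0.0442]
0.04 233 [0.0409 0.0425 0.0439]
0.05 325 [0.0274 0.0411 0.0457]
```

Call:
carry_out(
  steps=[
    [[0,0,0.0015],0,1],
    [[0,0,0.0015],0,1],
    [[0,0,-0.05],0,1],
    [[0,0,-0.11],0,1],
    [[0,0,-0.17],0,1],
    [[0,0,-0.22],0,1],
    [[0,0,-0.22],0,1],
    [[-0.065,-0.028,-0.22],0,1],
    [[-0.13,-0.028,-0.22],0,1],
    [[-0.13,-0.028,-0.22],0,1],
  ],
)

```text
time: 9.65
tool_pos: [0.6236, -0.1879, 0.2259]
ee_rot: [-3.139, -0.009, 2.553]
wrist_force: [-0.1, 0.8, -0.6]
width: 0.0002
finger_force: 0.0
```

```bash
cat >> f.py <<'E'
for z in(.09,.12,.15,.18):
    k=Q[(Q[:,0]>.055)&(Q[:,0]<.12)&(abs(Q[:,1])<.06)&(abs(Q[:,2]-z)<.004)]
    if len(k)>3:print("lid",z,np.percentile(k[:,0],[5,50,95]).round(4))
E
python3 f.py
```

```text
[ 0.62364868 -0.18790044  0.22592565] [ 0.12663611 -0.02144429] [-0.13099797  0.84634046 -0.59218888]
-0.05 224 [0.0403 0.0426 0.0445]
-0.04 212 [0.0404 0.0427 0.044 ]
-0.03 206 [0.0406 0.0427 0.044 ]
-0.02 213 [0.0409 0.0429 0.0443]
-0.01 218 [0.0408 0.0429 0.0445]
0.0 226 [0.0408 0.0429 0.0441]
0.01 220 [0.0404 0.0429 0.0443]
0.02 223 [0.0411 0.0429 0.0442]
0.03 235 [0.0407 0.0427 0.0443]
0.04 232 [0.0406 0.0425 0.044 ]
0.05 325 [0.0273 0.041  0.0458]
lid 0.09 [0.0799 0.0821 0.0841]
lid 0.12 [0.084  0.086  0.0881]
lid 0.15 [0.0879 0.0899 0.0918]
lid 0.18 [0.0834 0.0864 0.0982]
```

Call:
carry_out(
  steps=[
    [[-0.004,0,0],0,1],
    [[-0.004,0,0.05],0,1],
    [[-0.004,0,0.1],0,1],
    [[-0.004,0,0.1],0,1],
    [[0.006,0,0.1],0,1],
    [[0.016,0,0.1],0,1],
    [[0.024,0,0.1],0,1],
    [[0.032,0,0.1],0,1],
    [[0.032,0,0.1],0,1],
  ],
)

```text
time: 10.82
tool_pos: [0.5962, -0.1679, 0.1337]
ee_rot: [3.141, 0.001, 2.555]
wrist_force: [0.8, -1.1, 0.4]
width: 0.0007
finger_force: 0.6
```

```bash
python3 f.py|grep -v "^[-0]"
python3 - <<'E'
from bench import robot
import cv2
s=robot.snapshot("side")
cv2.imwrite("pics/m5.png",cv2.resize(s["image"][130:330,250:450],(500,500))[:,:,::-1])
E
```

```text
[ 0.59616207 -0.16788102  0.13367734] [ 0.09266398 -0.01996592] [ 0.79472281 -1.06727361  0.44033956]
lid 0.09 [0.0752 0.0768 0.0785]
lid 0.12 [0.0747 0.0766 0.0785]
lid 0.15 [0.0746 0.0765 0.0782]
lid 0.18 [0.066  0.0678 0.0933]
```

View pics/m5.png

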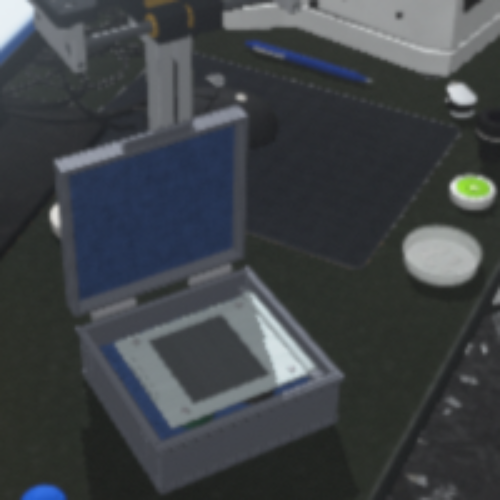

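Call:
carry_out(
  steps=[
    [[0.015,0,0],0,1],
    [[0.029,0,0.0015],0,1],
    [[0.043,0,0.005],0,1],
    [[0.057,0,0.0085],0,1],
    [[0.07,0,0.015],0,1],
    [[0.082,0,0.0225],0,1],
    [[0.093,0,0.032],0,1],
    [[0.103,0,0.0425],0,1],
    [[0.111,0,0.055],0,1],
    [[0.118,0,0.0675],0,1],
  ],
)

```text
time: 12.18
tool_pos: [0.4974, -0.1024, 0.0643]
ee_rot: [-3.142, -0.001, 2.555]
wrist_force: [0.6, -0.2, 0.6]
width: 0.0005
finger_force: 0.6
```

Call:
carry_out(
  steps=[
    [[0.003,0,0.0095],0,1],
    [[0.006,0,0.0185],0,1],
    [[0.007,0,0.024],0,1],
    [[0.007,0,0.027],0,1],
    [[0.007,0,0.027],0,1],
  ],
)

```text
time: 12.8
tool_pos: [0.4927, -0.0992, 0.0384]
ee_rot: [3.141, 0.001, 2.555]
wrist_force: [0.1, -0.0, 0.9]
width: 0.0006
finger_force: 0.0
```

Call:
carry_out(
  steps=[
    [[0,0,0.0015],0,1],
    [[0,0,0.003],0,1],
    [[0,0,0.003],0,1],
  ],
)

```text
time: 13.18
tool_pos: [0.4929, -0.0993, 0.038]
ee_rot: [3.141, 0.002, 2.555]
wrist_force: [-4.5, 0.8, 11.1]
width: 0.0005
finger_force: 5.4
```

```bash
cat > g.py <<'E'
from bench import robot
from h import *
c=np.array([.530,-.100]);y=-.586;E=np.array([[np.cos(y),np.sin(y)],[-np.sin(y),np.cos(y)]])
s=robot.snapshot("side");P=cloud(s);Q=np.dstack([(P[...,:2]-c)@E.T,P[...,2]]).reshape(-1,3)
for x0 in np.arange(-.06,.08,.02):
    k=Q[(abs(Q[:,0]-x0)<.006)&(abs(Q[:,1]-.04)<.02)&(Q[:,2]<.11)]
    print(round(x0,3),np.percentile(k[:,2],[10,50,90]).round(4))
cv2.imwrite("pics/end.png",s["image"][:,:,::-1])
E
python3 g.py
```

```text
-0.06 [0.0052 0.0524 0.0675]
-0.04 [0.0663 0.0675 0.069 ]
-0.02 [0.0661 0.0678 0.0692]
0.0 [0.0663 0.0677 0.069 ]
0.02 [0.0661 0.0677 0.069 ]
0.04 [0.0661 0.0674 0.0687]
0.06 [0.0657 0.067  0.068 ]Traceback (most recent call last):
  File "g.py", line 7, in <module>
    print(round(x0,3),np.percentile(k[:,2],[10,50,90]).round(4))
                      ~~~~~~~~~~~~~^^^^^^^^^^^^^^^^^^^
    return _quantile_unchecked(
        a, q, axis, out, overwrite_input, method, keepdims, weights)
    return _ureduce(a,
                    func=_quantile_ureduce_func,
    ...<5 lines>...
                    overwrite_input=overwrite_input,
                    method=method)
    r = func(a, **kwargs)
    result = _quantile(arr,
                       quantiles=q,
    ...<2 lines>...
                       out=out,
                       weights=wgt)
    slices_having_nans = np.isnan(arr[-1, ...])
                                  ~~~^^^^^^^^^
IndexError: index -1 is out of bounds for axis 0 with size 0
```

Level at 67–68 mm on its stop with 11 N: shut. Retreat straight up.

Call:
carry_out(
  steps=[
    [[0,0,-0.02],0,1],
    [[0,0,-0.07],0,1],
    [[0,0,-0.12],0,1],
    [[0,0,-0.15],0,1],
    [[0,0,-0.15],0,1],
    [[0,0,-0.15],0,1],
  ],
)

```text
time: 13.98
tool_pos: [0.4916, -0.0989, 0.1836]
ee_rot: [-3.141, -0.002, 2.555]
wrist_force: [-0.6, -0.6, -0.0]
width: 0.0004
finger_force: 0.0
```

```bash
sed -i 's/.08,.02)/.07,.02)/' g.py; python3 g.py
```

```text
-0.06 [0.0038 0.0486 0.0678]
-0.04 [0.0662 0.0676 0.0691]
-0.02 [0.0662 0.0678 0.0693]
0.0 [0.0661 0.0677 0.0689]
0.02 [0.0664 0.0679 0.0692]
0.04 [0.0659 0.0675 0.0685]
0.06 [0.0656 0.067  0.0684]
```

View pics/end.png

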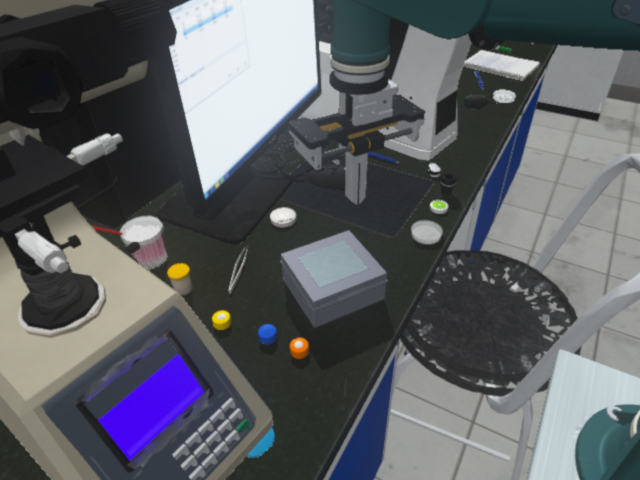

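The case (280–385, 235–325) is shut with its lid level. It stands where it was, nothing else has moved, and the gripper is clear of it.

```bash
python3 -c "
from bench import robot
print(robot.close_job())"
```

```text
the job is handed in; nothing more can be done
None
```

The specimen case is closed and handed in at about 14 s: the flap was pushed flat first, then the lid fully shut, and in the last side view the case and the bench items in view look undisturbed. The reported tool height read about 30 mm low, so my first pass cleared the flap without moving it, and I corrected for that.

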